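Put the lids on the leaf boxes

ROBOT

A 6-joint arm with a two-finger parallel gripper is mounted at the origin on the work surface. World frame = base frame: x ahead of the robot, y to its left, z up, the work surface at z = 0. Lengths are in m, angles in degrees, forces in N, time in s.
With the tool pointing down it reaches from about 0.25 to 0.725 m from the base axis. Payload 9.7 kg.
Tool frame: the origin (TCP) lies on the centre line of the jaws, within the pads' length; the fingertips stand bot.nose_length ahead of it and the grasp point (between the pads) lies 11 mm behind it (bot.nose_length is the distance from the TCP to the fingertips, in m); z points along the fingers, y is the line along which they close (so a half turn about z gives the same grasp; the last joint's range is limited). The gripper opens to 85 mm and grips with 20 to 120 N. Pads are 22 mm wide; open, the fingers measure 114 mm over their backs; the gripper's body (76 mm by 85 mm) begins 54 mm behind the grasp point. The pads swing forward as they close: fully open they stand 13 mm farther back than shut.
Start: joints at [-75, 4.979, 10.078, 95.1, 0, 90], TCP at [0.142, -0.531, 0.239] pointing down, gripper open.
Joint ranges: [-179.16, 179.16], [-48.56, 103.87], [-65.8, 70.77], [-126.05, 130.52], [-82.76, 87.17], [-180, 180]. Speed limits (degrees/s): [127.2, 127.2, 147.25, 180, 180, 180].

INTERFACE

Orientations are given as [roll, pitch, yaw] about the fixed x, y, z axes, in that order (R = Rz(yaw) Ry(pitch) Rx(roll)).
In Python, from workcell import bot gives the robot as it stands. The module is installed in compiled form; this text tells all that it offers.
- The arm moves only by the shell command python3 -m inch 'ROWS' [OPENING] [FORCE]. ROWS is JSON, a list of rows, each a list of 4 numbers: the shift along the world's x, y, z in cm, then the turn about the world's z in degrees. A call has exactly 8 rows; each row is the pose to reach, as a shift and turn from the pose commanded when the call began; what a row does not reach only later rows make up. A row lasts 1/8 s, in which the tool goes at most 62.5 mm and 10.7 degrees, less where a joint would pass 70% of its speed; a pose out of reach is approached as far as the arm can. A call with a gripper value outside its range is refused whole. OPENING is the finger opening in cm, from 0 to 8.54, set as the call begins (- or left out, the last holds). The fingers move at their own pace and stop on an object; FORCE is the grip in N (left out, the last holds). Time passes only in rows, so rows that repeat a pose let the fingers close, or fill a call up. It gives the time, the measured TCP pose, the force, the opening and the grip force at its end, in the units of the state.
- bot.get_obs(): the state, without advancing time (a new reading comes with each control period).
- bot.camera(name): name is "scene" or "top" or "wrist"; returns a dict with "img" (480x640x3 uint8, red, green, blue), "fovy" (degrees; the focal length in pixels is half the picture's height over the tangent of half this angle, whatever the lens; pixels are square), "cx", "cy" (the principal point, pixels), "R" (3x3) and "t" (3): a world point X has camera coordinates R X + t; the wrist camera has in their place "mount" (4x4, takes a point from camera to tool coordinates, whose origin is the TCP and whose axes are the flange's). Camera axes: x right, y down, z forward; pixel columns grow to the right and rows downward; lengths in m; the calibration is good to about 2 mm. A picture is of the moment at which its call begins: read the wrist's pose just before it. There is no depth.
- bot.job_done(): hands the job in; it is judged then, once.
Trained networks look in a picture, given as the dict that the camera call returned (one of the last four; its "shot" number tells which), for a name from the list of things; names that differ only in an ending like _2 or _b are one class to them, and where a whole thing is asked for, a point or a joint stands for the part that bears it (a point fixed in the world has none). Each returns a list of dicts, best first, with "score" (0 to 1); they miss things now and then, are a little off and sometimes report something else, mostly with a low value. They report only what shows in the picture. A call takes as long as a camera call.
- bot.find_in(thing, picture): "point" ([column, row] in pixels, amid what is visible of it).
- bot.landmark_of(thing, picture): "point" ([column, row] in pixels: a listed point, or the origin of a listed thing).
The state is a dict: "time": time; "q": joint angles; "qd": joint speeds; "joint_efforts": joint torques, N m; "ee_pos": TCP position; "tcp_rot": TCP orientation; "wrist_force": force on the tool from outside, world axes, zero at the start; "torque": the same for the moment, N m; "opening": finger opening in m; "grasp_force": force on a finger pad.
Only numpy, scipy, OpenCV 4.12 (cv2) and the standard library are available. Lean on these libraries where they do the work, as an engineer would, in place of code of your own. Each camera call takes 0.05 s, during which the arm holds its last target. There are 200 camera calls.

TASK

Close up the metal-leaf boxes so that nothing blows about: put on each of the four open wooden boxes the lid made for it (square, small square, oblong, round), turned square with its box so that the battens drop inside the walls and the lid lies flat on the rim. Lower each lid into place rather than letting it drop, and leave the glass jar and the brass weight standing where they are.

Things in the scene. Friction and masses are not known exactly. Their poses are not given: they have to be found in the camera images.
- box_square: Open box of pale plain wood, the larger of the two square ones: 94 x 94 mm outside, 55 mm tall, sides along its x and y. Does not slide on the table. Walls 6 mm, floor 6 mm, a low pack of metal leaf inside (top at most 26 mm above the table). Origin: centre of the underside; z up.
- box_oblong: Open box of pale plain wood, oblong: 120 mm (its x) by 66 mm (its y) outside, 50 mm tall. Does not slide on the table. Walls 6 mm, floor 6 mm, a low pack of metal leaf inside (top at most 26 mm above the table). Origin: centre of the underside; z up.
- box_small: Open box of pale plain wood, the smaller of the two square ones: 66 x 66 mm outside, 45 mm tall, sides along its x and y. Does not slide on the table. Walls 6 mm, floor 6 mm, a low pack of metal leaf inside (top at most 26 mm above the table). Origin: centre of the underside; z up.
- box_round: Open round bentwood box of pale plain wood: 90 mm diameter outside, 60 mm tall. Does not slide on the table. Walls 6 mm, floor 6 mm, a low pack of metal leaf inside (top at most 26 mm above the table). Origin: centre of the underside; z up.
- lid_square: Lid of the larger square box: pale wood 104 mm (x) by 104 mm (y). Grip: bar at its centre, 50 mm (x) by 18 mm (y), top 50 mm above the origin. Two 10 mm deep battens beneath, 66 x 66 mm over all (8 mm play all round in the box). Board top 18 mm above the origin. Origin: centre, at the battens' undersides, on which it lies; z up. Seated, its origin is 45 mm above the box's.
- lid_oblong: Lid of the oblong box: pale wood 130 mm (its x) by 76 mm (its y). Grip: bar at its centre, 50 mm (x) by 18 mm (y), top 50 mm above the origin. Two 10 mm deep battens beneath, 92 (x) x 38 mm (y) over all (8 mm play all round in the box). Board top 18 mm above the origin. Origin: centre, at the battens' undersides, on which it lies; z up. Seated, its origin is 40 mm above the box's.
- lid_small: Lid of the smaller square box: pale wood 76 mm (x) by 76 mm (y). Grip: bar at its centre, 50 mm (x) by 18 mm (y), top 50 mm above the origin. Two 10 mm deep battens beneath, 38 x 38 mm over all (8 mm play all round in the box). Board top 18 mm above the origin. Origin: centre, at the battens' undersides, on which it lies; z up. Seated, its origin is 35 mm above the box's.
- lid_round: Lid of the round box: pale wooden disc 100 mm in diameter. Grip: turned knob at its centre, 20 mm (foot) to 26 mm diameter, top 50 mm above the origin. Two 10 mm deep battens beneath, within a circle of 61 mm (8 mm play all round in the box). Board top 18 mm above the origin. Origin: centre, at the battens' undersides, on which it lies; z up. Seated, its origin is 50 mm above the box's.
- jar: Bystander, to be left alone: upright closed glass jar with a white cap and a paper label, 48 mm diameter, 75 mm tall. Origin: centre of its underside.
- weight: Bystander, to be left alone: brass paperweight, a 50 x 30 x 16 mm block with a small ball knob, 41 mm tall in all. Origin: centre of its underside; x along the 50 mm side.

How it is judged (in metres and radians):
At the end, for the whole second after the job is handed in: Each lid lies on its own box: centred within 14 mm, seated flat on the rim (height within 3 mm, tilt under 0.06 rad), turned within 0.2 rad of the box's sides (squares: any quarter turn; oblong: either way round; round: any), all released and at rest (horizontal distance between lid_square and box_square below 0.014 m and z of lid_square in the frame of box_square between 0.042 and 0.0485 m and angle between each of lid_square, lid_oblong, lid_small, lid_round's own z axis and vertical below 0.06 rad and linear speed of each of lid_square, lid_oblong, lid_small, lid_round below 0.02 m/s and (angle between the x axis of lid_square and the x axis of box_square, either way round below 0.2 rad or angle between the x axis of lid_square and the y axis of box_square, either way round below 0.2 rad) and horizontal distance between lid_oblong and box_oblong below 0.014 m and z of lid_oblong in the frame of box_oblong between 0.037 and 0.0435 m and angle between the x axis of lid_oblong and the x axis of box_oblong, either way round below 0.2 rad and horizontal distance between lid_small and box_small below 0.014 m and z of lid_small in the frame of box_small between 0.032 and 0.0385 m and (angle between the x axis of lid_small and the x axis of box_small, either way round below 0.2 rad or angle between the x axis of lid_small and the y axis of box_small, either way round below 0.2 rad) and horizontal distance between lid_round and box_round below 0.014 m and z of lid_round in the frame of box_round between 0.047 and 0.0535 m); the robot touches nothing.
It fails at once if a lid is dropped or flung: it moves faster than 0.7 m/s (a free fall of 25 mm) while the fingers do not hold it ((linear speed of lid_square above 0.7 m/s and contact force between the fingers and lid_square below 0.05 N) or (linear speed of lid_oblong above 0.7 m/s and contact force between the fingers and lid_oblong below 0.05 N) or (linear speed of lid_small above 0.7 m/s and contact force between the fingers and lid_small below 0.05 N) or (linear speed of lid_round above 0.7 m/s and contact force between the fingers and lid_round below 0.05 N)).
It fails at once if the glass jar is shoved more than 30 mm or tipped over (distance of jar from where it was at the start of the episode above 0.03 m or angle between jar's own z axis and vertical above 0.5 rad).
It fails at once if the brass weight is shoved more than 30 mm or tipped over (distance of weight from where it was at the start of the episode above 0.03 m or angle between weight's own z axis and vertical above 0.5 rad).
It also fails if it takes over 112 s, if anything falls off the work surface, if the arm or the gripper's body presses on something with over 40 N, if the wrist force passes 120 N, or if a joint passes its speed limit or range.

## Working session

There is one attempt and no reset: what is moved stays moved. The work goes in short steps, Python scripts to look and compute and a shell command to move; the robot and the scene stay as the last step left them, time stands still between calls to the robot, and variables do not carry over. Pictures are saved under pics/ and viewed, at most 14 in all, crops included, and the job is handed in when it is done.

```bash
mkdir -p pics; cat > h.py <<'E'
import numpy as np, cv2
from workcell import bot
def ray(c,px,T=None):
    f=c["img"].shape[0]/2/np.tan(np.radians(c["fovy"])/2)
    d=np.array([(px[0]-c["cx"])/f,(px[1]-c["cy"])/f,1.])
    if "R" in c:
        R=np.array(c["R"]);return -R.T@np.array(c["t"]),R.T@d
    M=T@np.array(c["mount"]);return M[:3,3],M[:3,:3]@d
def hit(c,px,z,T=None):
    o,d=ray(c,px,T);return o+d*(z-o[2])/d[2]
def save(c,n): cv2.imwrite("pics/"+n+".png",c["img"][:,:,::-1])
E
python3 - <<'E'
from h import *
o=bot.get_obs();print({k:np.round(v,3).tolist() for k,v in o.items()},bot.nose_length)
for n in("top","scene"):
    c=bot.camera(n);save(c,n)
    print(n,c["fovy"],c["cx"],c["cy"],np.round(ray(c,(320,240)),3).tolist())
    for t in "box_square box_oblong box_small box_round lid_square lid_oblong lid_small lid_round jar weight".split():
        for r in bot.landmark_of(t,c)[:2]:
            print(t,round(r["score"],2),np.round(r["point"],1),np.round(hit(c,r["point"],0),3))
E
```

```text
{'time': 0.0, 'q': [-75.001, 5.011, 10.035, 95.099, -0.0, 90.0], 'qd': [-0.044, -0.102, 0.071, 0.092, 0.057, -0.018], 'joint_efforts': [0.002, -52.04, 46.48, 0.017, 0.0, -0.0], 'ee_pos': [0.142, -0.531, 0.239], 'tcp_rot': [-179.926, 0.0, 14.999], 'wrist_force': [0.807, 0.53, 0.127], 'torque': [0.052, 0.006, 0.004], 'grasp_force': 0.0, 'opening': 0.086} 0.008
top 44.380553303288906 310.87018837359255 230.40153923971505 [[0.428, 0.009, 1.3], [0.079, -0.036, -0.997]]
box_square 0.96 [314.3 274.9] [ 0.453 -0.028  0.   ]
box_oblong 0.91 [175.5 311.7] [0.365 0.273 0.   ]
box_small 0.83 [180.4 194.7] [0.623 0.274 0.   ]
box_round 0.61 [108.6 246.5] [0.503 0.426 0.   ]
lid_square 0.91 [411.8 307.7] [ 0.386 -0.244  0.   ]
lid_square 0.26 [183.  193.4] [0.626 0.269 0.   ]
lid_oblong 0.83 [410.2 215.8] [ 0.59  -0.239  0.   ]
lid_oblong 0.63 [175.4 312.2] [0.364 0.273 0.   ]
lid_small 0.93 [501.9 254.3] [ 0.509 -0.445  0.   ]
lid_round 0.71 [312.5 163.5] [ 0.702 -0.018  0.   ]
jar 0.87 [261.2 221.4] [0.568 0.093 0.   ]
scene 43.98337511847289 324.48086148598856 234.62114438579965 [[1.612, -0.492, 1.149], [-0.664, 0.304, -0.683]]
box_oblong 0.65 [375.5 193.1] [0.374 0.264 0.   ]
box_small 0.65 [416.2 245.6] [0.629 0.254 0.   ]
box_round 0.64 [444.1 202.4] [0.502 0.432 0.   ]
box_round 0.51 [421.2 246.3] [0.638 0.265 0.   ]
lid_square 0.84 [221.5 242.9] [ 0.388 -0.237  0.   ]
lid_oblong 0.68 [244.5 292.6] [ 0.592 -0.241  0.   ]
lid_small 0.81 [159.6 293.4] [ 0.502 -0.44   0.   ]
lid_round 0.6 [340.6 289.2] [ 0.687 -0.011  0.   ]
jar 0.89 [353.  247.7] [0.562 0.09  0.   ]
weight 0.46 [359.  225.5] [0.486 0.148 0.   ]
```

View pics/top.png

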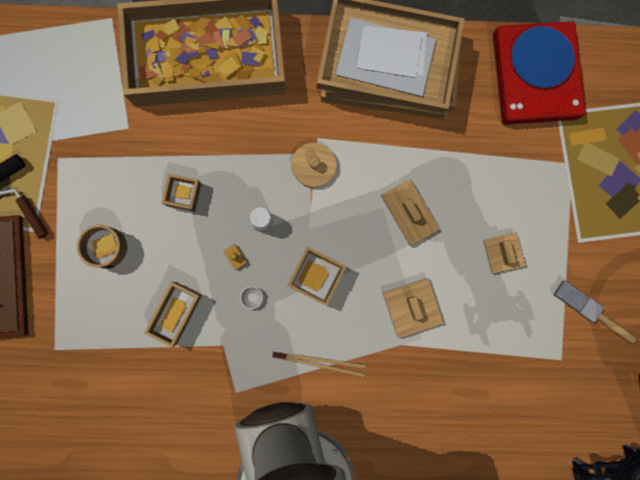

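View pics/scene.png

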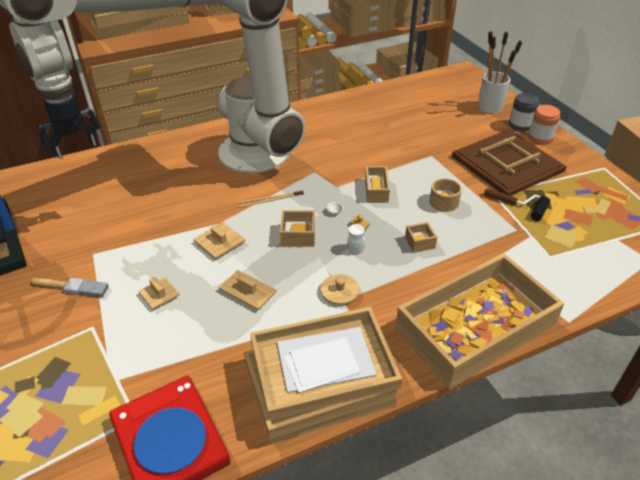

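The top view shows the lids at (412,308) square, (410,213) oblong, (505,253) small and (314,165) round. The boxes are at (318,276) square, (175,314) oblong, (181,192) small and (102,246) round. The jar is at (261,218), the weight at (235,257), and a small dish at (252,298). I'll fit outlines of known size to a wood mask.

```bash
cat >> h.py <<'E'
from scipy.optimize import minimize
from scipy.spatial.transform import Rotation as Rn
S={"box_square":[(94,94,0,55)],"box_oblong":[(120,66,0,50)],"box_small":[(66,66,0,45)],"box_round":[(90,0,0,60)],
"lid_square":[(104,104,10,18),(50,18,18,50)],"lid_oblong":[(130,76,10,18),(50,18,18,50)],"lid_small":[(76,76,10,18),(50,18,18,50)],"lid_round":[(100,0,10,18),(26,0,18,50)]}
def toolT():
    o=bot.get_obs();T=np.eye(4);T[:3,:3]=Rn.from_euler("xyz",o["tcp_rot"],degrees=True).as_matrix();T[:3,3]=o["ee_pos"];return T
def proj(c,P,T=None):
    f=c["img"].shape[0]/2/np.tan(np.radians(c["fovy"])/2)
    if "R" in c: Q=P@np.array(c["R"]).T+np.array(c["t"])
    else:
        M=np.linalg.inv(T@np.array(c["mount"]));Q=P@M[:3,:3].T+M[:3,3]
    return np.c_[f*Q[:,0]/Q[:,2]+c["cx"],f*Q[:,1]/Q[:,2]+c["cy"]]
def hulls(c,kind,p,T=None,z0=0):
    out=[]
    for a,b,lo,hi in S[kind]:
        if b: xy=np.array([[a,b],[-a,b],[-a,-b],[a,-b]])/2000
        else:
            t=np.linspace(0,2*np.pi,40);xy=a/2000*np.c_[np.cos(t),np.sin(t)]
        s,k=np.sin(p[2]),np.cos(p[2]);xy=xy@np.array([[k,s],[-s,k]])+p[:2]
        P=np.vstack([np.c_[xy,np.full(len(xy),z0+h/1000)] for h in(lo,hi)])
        out.append(cv2.convexHull(proj(c,P,T).astype(np.float32)))
    return out
def model(c,kind,p,T=None,z0=0):
    m=np.zeros(c["img"].shape[:2],np.uint8)
    for h in hulls(c,kind,p,T,z0): cv2.fillConvexPoly(m,np.round(h*16).astype(np.int32),1,shift=4)
    return m
def wood(c):
    h=c["img"].astype(int);return ((h[...,0]-h[...,2])>0.30*h[...,0]).astype(np.uint8)
def fit(c,kind,xy,T=None,sym=180,z0=0):
    m=wood(c);w=model(c,kind,(*xy,0),T,z0)
    k=np.ones((3,3),np.uint8);m=cv2.morphologyEx(m,cv2.MORPH_OPEN,k)
    n,l=cv2.connectedComponents(m);cnt=np.bincount(l[w>0],minlength=n);cnt[0]=0
    m=(l==cnt.argmax()).astype(np.uint8)
    cs,_=cv2.findContours(m,cv2.RETR_EXTERNAL,cv2.CHAIN_APPROX_NONE);m[:]=0;cv2.drawContours(m,cs,-1,1,-1)
    def cost(p):
        q=model(c,kind,p,T,z0);return 1-(q&m).sum()/max(1,(q|m).sum())
    best=None
    for a in (np.arange(0,sym,15) if S[kind][0][1] else [0]):
        p0=np.array([*xy,np.radians(a)])
        r=minimize(cost,p0,method="Nelder-Mead",options=dict(initial_simplex=p0+np.array([[0,0,0],[.015,0,0],[0,.015,0],[0,0,.2]]),maxiter=120))
        if best is None or r.fun<best.fun: best=r
    return best.x,best.fun
E
cat > fitall.py <<'E'
from h import *
c=bot.camera("top");v=c["img"].copy()
I=dict(box_square=(.453,-.028),box_oblong=(.365,.273),box_small=(.623,.274),box_round=(.503,.426),lid_square=(.386,-.244),lid_oblong=(.59,-.239),lid_small=(.509,-.445),lid_round=(.70,-.018))
for k,xy in I.items():
    p,f=fit(c,k,xy);print(k,np.round(p[:2],4),round(np.degrees(p[2])%180,1),"err",round(f,3))
    for h in hulls(c,k,p): cv2.polylines(v,[np.round(h*16).astype(np.int32)],True,(255,0,0),1,shift=4)
v=cv2.resize(v[120:370,60:560],(800,400));cv2.imwrite("pics/fit.png",v[:,:,::-1])
E
time python3 fitall.py
```

```text
box_square [ 0.4528 -0.0284] 27.6 err 0.712
box_oblong [0.36   0.2723] 155.1 err 0.989
box_small [0.6259 0.2692] 78.9 err 0.104
box_round [0.5021 0.4282] 2.8 err 0.088
lid_square [ 0.3861 -0.2438] 19.1 err 0.043
lid_oblong [ 0.5976 -0.2362] 32.2 err 0.058
lid_small [ 0.5125 -0.445 ] 15.6 err 0.076
lid_round [ 0.6986 -0.019 ] 9.6 err 0.991
real	0m9.040s
user	0m7.437s
sys	0m0.551s
```

View pics/fit.png

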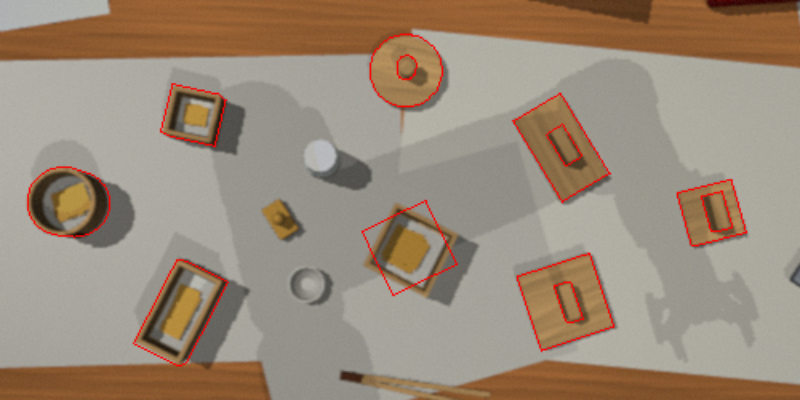

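Seven outlines lie well. The square box's fit is wrong: its corners at (398,205) and (457,238) put it at about 60°. The oblong box needs refining, so I'll refit both with local windows.

```bash
cat >> h.py <<'E'
def fit2(c,kind,p0,T=None,z0=0,grow=7,span=.15):
    p0=np.array(p0,float);w=cv2.dilate(model(c,kind,p0,T,z0),np.ones((grow,grow),np.uint8))
    m=cv2.morphologyEx(wood(c)*w,cv2.MORPH_OPEN,np.ones((2,2),np.uint8))
    h=cv2.convexHull(cv2.findNonZero(m));m[:]=0;cv2.fillConvexPoly(m,h,1)
    def cost(p):
        q=model(c,kind,p,T,z0);return 1-(q&m).sum()/max(1,(q|m).sum())
    r=minimize(cost,p0,method="Nelder-Mead",options=dict(initial_simplex=p0+np.array([[0,0,0],[.008,0,0],[0,.008,0],[0,0,span]])))
    return r.x,r.fun
E
python3 - <<'E'
from h import *
c=bot.camera("top");v=c["img"].copy()
for k,p,a in(("box_square",(.4528,-.0284),60),("box_oblong",(.36,.2723),155.1),("box_small",(.6259,.2692),78.9),("lid_round",(.6986,-.019),0)):
    p,f=fit2(c,k,(*p,np.radians(a)));print(k,np.round(p[:2],4),round(np.degrees(p[2])%180,1),"err",round(f,3))
    for h in hulls(c,k,p): cv2.polylines(v,[np.round(h*16).astype(np.int32)],True,(255,0,0),1,shift=4)
v=cv2.resize(v[140:360,90:390],(800,586));cv2.imwrite("pics/fit2.png",v[:,:,::-1])
E
```

```text
box_square [ 0.4479 -0.0333] 64.2 err 0.011
box_oblong [0.3542 0.2692] 159.9 err 0.095
box_small [0.6229 0.2667] 79.7 err 0.062
lid_round [ 0.6964 -0.0206] 173.0 err 0.108
```

View pics/fit2.png

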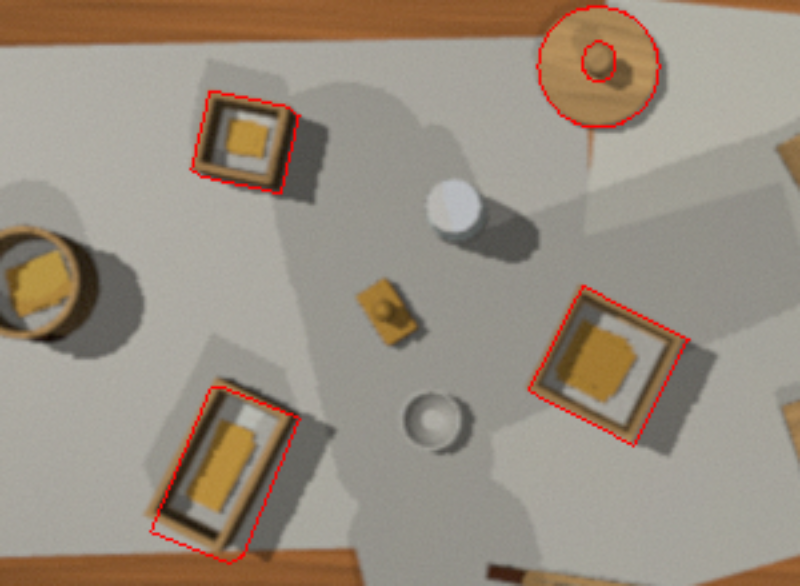

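```bash
python3 -m inch '[[24.4,28.7,-4,4],[24.4,28.7,-4,4],[24.4,28.7,-4,4],[24.4,28.7,-4,4],[24.4,28.7,-4,4],[24.4,28.7,-4,4],[24.4,28.7,-4,4],[24.4,28.7,-4,4]]' 8.54 40
python3 - <<'E'
from h import *
T=toolT();c=bot.camera("wrist");save(c,"w1");print(np.round(c["mount"],3).tolist(),c["fovy"],bot.get_obs()["q"])
p,f=fit2(c,"lid_square",(.3861,-.2438,np.radians(19.1)),T,grow=41);print(p,np.degrees(p[2]),f)
t=bot.landmark_of("lid_square",c);print([(r["score"],r["point"],hit(c,r["point"],0,T)) for r in t[:1]])
c=bot.camera("top")
q=np.array([[171.4,282.9],[201.7,295.6],[177,347.4],[146.2,332.4]])
P=np.array([hit(c,x,.05) for x in q]);print("oblong",P.round(3).tolist(),P.mean(0))
d=(P[0]-P[3]+P[1]-P[2]);print(np.degrees(np.arctan2(d[1],d[0])))
E
```

```text
time: 2.2
ee_pos: [0.3864, -0.2442, 0.1994]
tcp_rot: [180.0, 0.0, 19.1]
wrist_force: [-0.1, -0.1, -0.2]
opening: 0.0855
grasp_force: 0.0
[[0.001, -0.956, -0.294, 0.074], [1.0, 0.001, -0.001, 0.001], [0.001, -0.294, 0.956, -0.135], [0.0, 0.0, 0.0, 1.0]] 62.126485782677904 [-3.23709888e+01 -8.35890785e+00 -7.36390904e+00  9.09877993e+01
 -1.77848857e-02  1.28645323e+02]
[ 0.38473027 -0.2441102   0.34202256] 19.596448955458964 0.14927710214520595
[(0.69, [320.8, 207.1], array([ 0.38719305, -0.2446511 ,  0.        ]))]
oblong [[0.427, 0.274, 0.05], [0.402, 0.21, 0.05], [0.294, 0.256, 0.05], [0.323, 0.322, 0.05]] [0.36154625 0.2654278  0.05      ]
-23.875234618351115
```

View pics/w1.png

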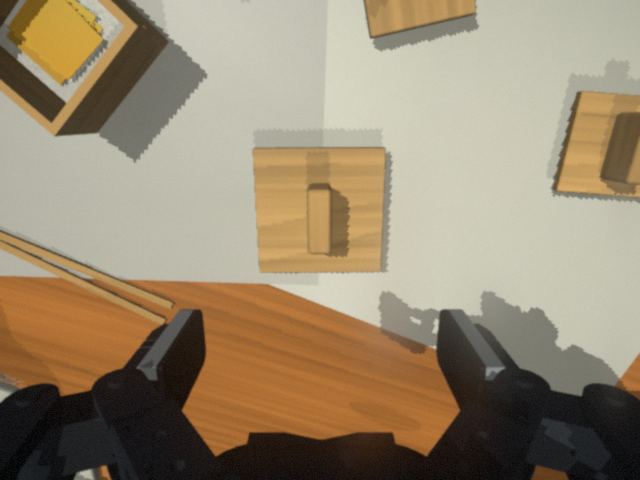

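The lid is centred under the jaws, with its bar at (319,218) in line with the tool's x axis. Descending and gripping.

```bash
python3 -m inch '[[0,0,-6,0],[0,0,-12,0],[0,0,-15,0],[0,0,-16.7,0],[0,0,-16.7,0],[0,0,-16.7,0],[0,0,-16.7,0],[0,0,-16.7,0]]'
python3 -m inch '[[0,0,0,0],[0,0,0,0],[0,0,0,0],[0,0,0,0],[0,0,0,0],[0,0,0,0],[0,0,1,0],[0,0,1,0]]' 0 50
```

```text
time: 3.35
ee_pos: [0.3868, -0.2445, 0.0331]
tcp_rot: [179.9, -0.0, 19.0]
wrist_force: [-0.7, 0.2, -0.7]
opening: 0.0852
grasp_force: 0.0
time: 4.35
ee_pos: [0.3867, -0.2445, 0.0432]
tcp_rot: [179.9, -0.0, 19.0]
wrist_force: [-0.4, -0.5, -0.5]
opening: 0.0171
grasp_force: 49.1
```

```bash
python3 -m inch '[[0,0,6,0],[0.5,1.5,9.5,8],[2,6,9.5,18],[3.5,11,9.5,28],[5,16,9.5,38],[6.1,21.1,9.5,45.2],[6.1,21.1,9.5,45.2],[6.1,21.1,9.5,45.2]]'
python3 - <<'E'
from h import *
T=toolT();c=bot.camera("wrist");v=c["img"].copy()
for k,p,z in(("box_square",(.4479,-.0333,np.radians(64.2)),0),):
    for h in hulls(c,k,p,T,z): cv2.polylines(v,[np.round(h*16).astype(np.int32)],True,(255,0,0),1,shift=4)
cv2.imwrite("pics/w2.png",v[:,:,::-1])
E
```

```text
time: 5.35
ee_pos: [0.4472, -0.0333, 0.1372]
tcp_rot: [-180.0, 0.0, 64.2]
wrist_force: [-0.9, -0.2, -1.2]
opening: 0.017
grasp_force: 49.2
```

View pics/w2.png

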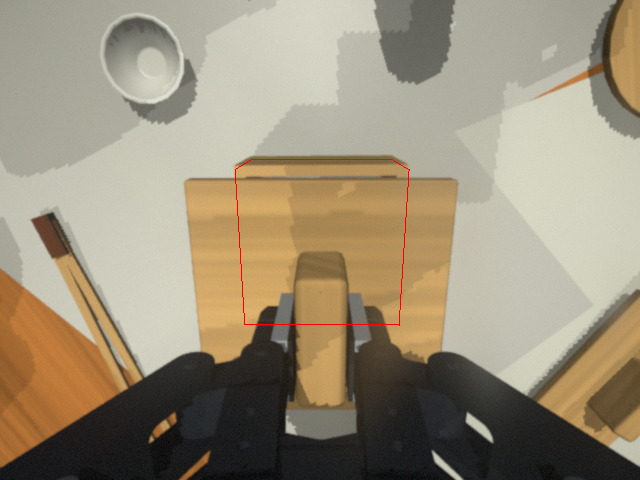

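The box's far edge (235–409, row 158) matches its predicted outline, and the lid is centred over it. Lowering.

```bash
python3 -m inch '[[0,0,-2.5,0],[0,0,-4,0],[0,0,-4.8,0],[0,0,-5.2,0],[0,0,-5.5,0],[0,0,-5.8,0],[0,0,-5.9,0],[0,0,-5.9,0]]'
```

```text
time: 6.4
ee_pos: [0.4474, -0.0332, 0.0784]
tcp_rot: [180.0, -0.0, 64.2]
wrist_force: [0.4, -0.4, -0.8]
opening: 0.0175
grasp_force: 49.2
```

```bash
python3 -m inch '[[0,0,0,0],[0,0,0,0],[0,0,0,0],[0,0,0,0],[0,0,0,0],[0,0,4,0],[0,0,8,0],[0,0,12,0]]' 8.54
python3 -m inch '[[3,-4,0,-8],[6,-8,0,-16],[9,-12,0,-24],[12,-16,0,-32],[15,-20.3,0,-32],[15,-20.3,0,-32],[15,-20.3,0,-32],[15,-20.3,0,-32]]'
cat > look.py <<'E'
from h import *
import sys
k,x,y,a,n=sys.argv[1],*map(float,sys.argv[2:5]),sys.argv[5]
z=float(sys.argv[6]) if len(sys.argv)>6 else 0
T=toolT();c=bot.camera("wrist");v=c["img"].copy()
p0=(x,y,np.radians(a));p,f=fit2(c,k,p0,T,z,grow=41)
print("fit",p[:2].round(4),np.degrees(p[2]).round(1),round(f,3),"tcp",T[:3,3].round(4))
for q,col in((p0,(255,0,0)),(p,(0,0,255))):
    for h in hulls(c,k,q,T,z): cv2.polylines(v,[np.round(h*16).astype(np.int32)],True,col,1,shift=4)
cv2.imwrite("pics/"+n+".png",v[:,:,::-1])
E
python3 look.py lid_oblong .5976 -.2362 32.2 w3
python3 - <<'E'
from h import *
c=bot.camera("top");p,f=fit2(c,"lid_square",(.4475,-.0333,np.radians(64.2)),z0=.045,grow=5);print(p,np.degrees(p[2]),f)
E
```

```text
time: 7.4
ee_pos: [0.4472, -0.0333, 0.1995]
tcp_rot: [180.0, -0.0, 64.2]
wrist_force: [1.0, -0.1, -0.3]
opening: 0.0853
grasp_force: 0.0
time: 8.4
ee_pos: [0.597, -0.2354, 0.1991]
tcp_rot: [180.0, -0.0, 32.2]
wrist_force: [-0.6, -0.7, 0.1]
opening: 0.0852
grasp_force: 0.0
fit [ 0.5952 -0.2366] 31.4 0.016 tcp [ 0.597  -0.2354  0.1991]
[ 0.4476365  -0.03605164  1.12437516] 64.42195119447892 0.018860510805500996
```

View pics/w3.png

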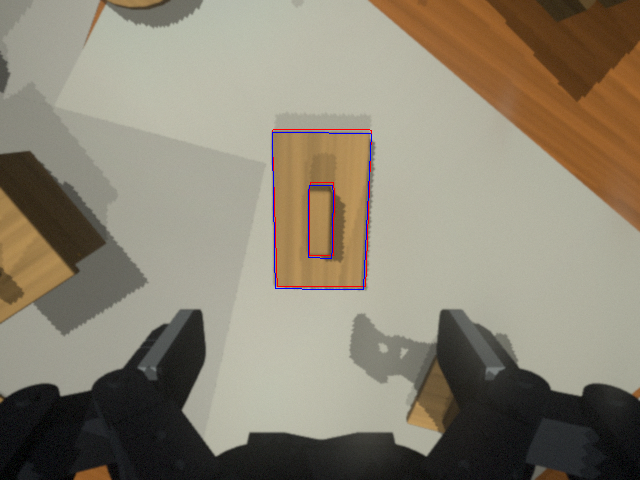

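Outline and lid agree. I'll grip it, carry it high, and stop about 12 cm short of the oblong box for a look.

```bash
python3 -m inch '[[-0.15,-0.1,-6,-0.8],[-0.15,-0.1,-12,-0.8],[-0.15,-0.1,-15,-0.8],[-0.15,-0.1,-16.6,-0.8],[-0.15,-0.1,-16.6,-0.8],[-0.15,-0.1,-16.6,-0.8],[-0.15,-0.1,-16.6,-0.8],[-0.15,-0.1,-16.6,-0.8]]'
python3 -m inch '[[0,0,0,0],[0,0,0,0],[0,0,0,0],[0,0,0,0],[0,0,0,0],[0,0,0,0],[0,0,3,0],[0,0,8,0]]' 0 50
python3 -m inch '[[0,0,8,10],[0,2,9,20],[-2,6,9,30],[-4,11,9,40],[-6,16,9,50],[-8,21,9,60],[-10,26,9,70],[-11,31,9,80]]'
python3 -m inch '[[-0.5,4,0,10],[-1,8,0,20],[-1.5,12,0,30],[-1.5,14.6,0,40],[-1.5,14.6,0,44],[-1.5,14.6,0,44],[-1.5,14.6,0,44],[-1.5,14.6,0,44]]'
python3 look.py box_oblong .361 .27 156 w4
```

```text
time: 9.5
ee_pos: [0.5963, -0.2374, 0.0332]
tcp_rot: [179.9, -0.0, 31.4]
wrist_force: [-0.5, 0.4, 0.4]
opening: 0.0856
grasp_force: 0.0
time: 10.5
ee_pos: [0.5946, -0.2368, 0.111]
tcp_rot: [-179.8, 0.1, 31.4]
wrist_force: [1.2, -1.0, 0.3]
opening: 0.0171
grasp_force: 48.9
time: 11.5
ee_pos: [0.4848, 0.0741, 0.2025]
tcp_rot: [180.0, 0.0, 111.7]
wrist_force: [0.8, -0.0, -0.7]
opening: 0.0173
grasp_force: 49.1
time: 12.5
ee_pos: [0.4709, 0.2184, 0.2023]
tcp_rot: [180.0, 0.0, 155.3]
wrist_force: [0.5, 0.2, -0.4]
opening: 0.0168
grasp_force: 49.1
fit [0.3739 0.2607] 147.5 0.191 tcp [0.4709 0.2184 0.2023]
```

View pics/w4.png

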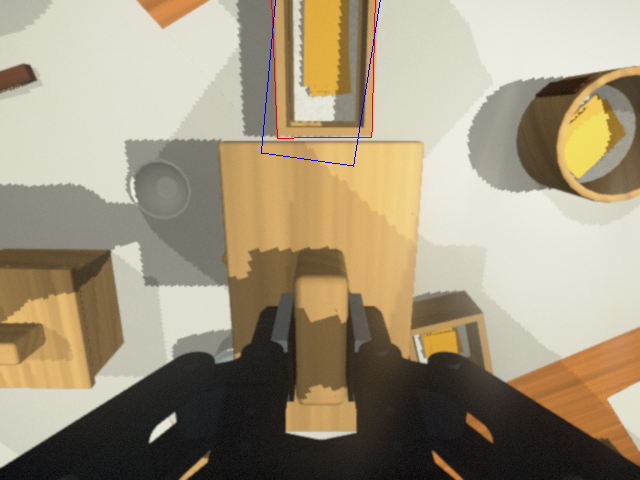

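The red prior (0.361, 0.270, 156°) lies on the box's rim (columns 276–372, row 137). The blue refit is spoiled by the lid, so I'll use the prior.

```bash
python3 -m inch '[[-4,2,0,0.7],[-8,4,0,0.7],[-11,5.1,0,0.7],[-11,5.1,-3,0.7],[-11,5.1,-6,0.7],[-11,5.1,-8,0.7],[-11,5.1,-9,0.7],[-11,5.1,-9,0.7]]'
python3 -m inch '[[0,0,-1,0],[0,0,-1.8,0],[0,0,-2.5,0],[0,0,-3,0],[0,0,-3.5,0],[0,0,-3.8,0],[0,0,-3.9,0],[0,0,-3.9,0]]'
```

```text
time: 13.55
ee_pos: [0.3607, 0.2695, 0.1121]
tcp_rot: [-180.0, -0.0, 156.1]
wrist_force: [0.9, 0.6, -0.7]
opening: 0.017
grasp_force: 49.1
time: 14.55
ee_pos: [0.3609, 0.2698, 0.0733]
tcp_rot: [180.0, 0.0, 156.1]
wrist_force: [-0.5, 0.4, -1.2]
opening: 0.017
grasp_force: 49.1
```

```bash
python3 -m inch '[[0,0,0,0],[0,0,0,0],[0,0,0,0],[0,0,0,0],[0,0,0,0],[0,0,4,0],[0,0,8,0],[0,0,12.7,0]]' 8.54
python3 -m inch '[[1,-5,0,5],[3,-11,0,10],[4,-17,0,15],[5,-23,0,20],[6,-29,0,25],[7,-35,0,30],[8,-41,0,35],[9,-46,0,39.5]]'
python3 -m inch '[[1,-5,0,0],[2,-11,0,0],[4,-17,0,0],[5,-22,0,0],[6.1,-25.5,0,0],[6.1,-25.5,0,0],[6.1,-25.5,0,0],[6.1,-25.5,0,0]]'
python3 look.py lid_small .5125 -.445 15.6 w5
python3 - <<'E'
from h import *
c=bot.camera("top");save(c,"top2");p,f=fit2(c,"lid_oblong",(.361,.27,np.radians(156)),z0=.04,grow=5);print(p,np.degrees(p[2]),f)
E
```

```text
time: 15.55
ee_pos: [0.3606, 0.2695, 0.2012]
tcp_rot: [-180.0, -0.0, 156.1]
wrist_force: [0.2, -0.4, 0.6]
opening: 0.0853
grasp_force: 0.0
time: 16.55
ee_pos: [0.4508, -0.1926, 0.2004]
tcp_rot: [-180.0, 0.0, -164.3]
wrist_force: [0.8, 0.9, 0.7]
opening: 0.0853
grasp_force: 0.0
time: 17.55
ee_pos: [0.5119, -0.4444, 0.2009]
tcp_rot: [-180.0, 0.0, -164.4]
wrist_force: [-0.6, 0.2, 0.8]
opening: 0.0855
grasp_force: 0.0
fit [ 0.5121 -0.4432] 14.6 0.025 tcp [ 0.5119 -0.4444  0.2009]
[0.3556531  0.26712774 2.75879546] 158.06733649728787 0.059115179252479
```

View pics/w5.png

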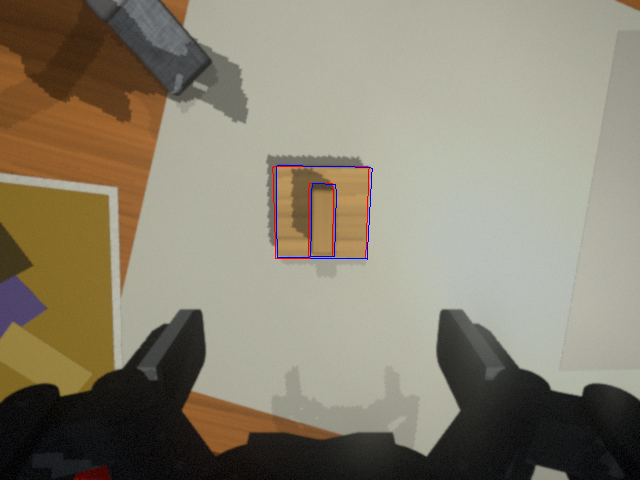

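View pics/top2.png

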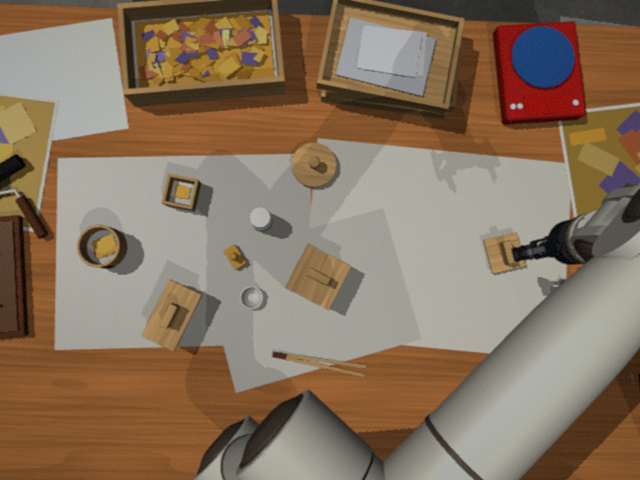

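Both placed lids look square and flat at (318,276) and (175,314). The small lid's outline fits too. I'll pick it and turn −115° so the camera faces the small box on approach.

```bash
python3 -m inch '[[0,0.1,-6,-0.8],[0,0.1,-12,-0.8],[0,0.1,-15,-0.8],[0,0.1,-16.8,-0.8],[0,0.1,-16.8,-0.8],[0,0.1,-16.8,-0.8],[0,0.1,-16.8,-0.8],[0,0.1,-16.8,-0.8]]'
python3 -m inch '[[0,0,0,0],[0,0,0,0],[0,0,0,0],[0,0,0,0],[0,0,0,0],[0,0,0,0],[0,0,3,0],[0,0,8,0]]' 0 50
python3 -m inch '[[0,0,9,-10],[0,2,9,-20],[0,6,9,-30],[0,11,9,-40],[0,16,9,-50],[1,21,9,-60],[2,26,9,-70],[3,31,9,-80]]'
python3 -m inch '[[1,4,0,-10],[2,9,0,-20],[3,14,0,-30],[4,19,0,-35],[5,24,0,-35],[6,28.3,0,-35],[6,28.3,0,-35],[6,28.3,0,-35]]'
python3 look.py box_small .623 .2667 79.7 w6
```

```text
time: 18.65
ee_pos: [0.5122, -0.4446, 0.0333]
tcp_rot: [-179.9, 0.0, -165.2]
wrist_force: [-0.6, 0.3, 1.4]
opening: 0.0855
grasp_force: 0.0
time: 19.65
ee_pos: [0.5109, -0.4435, 0.1109]
tcp_rot: [179.8, -0.1, -165.2]
wrist_force: [0.6, -0.1, 0.2]
opening: 0.0174
grasp_force: 49.3
time: 20.65
ee_pos: [0.5419, -0.1327, 0.2024]
tcp_rot: [180.0, 0.0, 114.5]
wrist_force: [0.3, -0.5, -0.7]
opening: 0.0167
grasp_force: 49.4
time: 21.65
ee_pos: [0.6017, 0.1486, 0.202]
tcp_rot: [-180.0, 0.0, 79.8]
wrist_force: [0.2, -0.9, -0.4]
opening: 0.0171
grasp_force: 49.4
fit [0.6232 0.2674] 79.9 0.006 tcp [0.6017 0.1486 0.202 ]
```

View pics/w6.png

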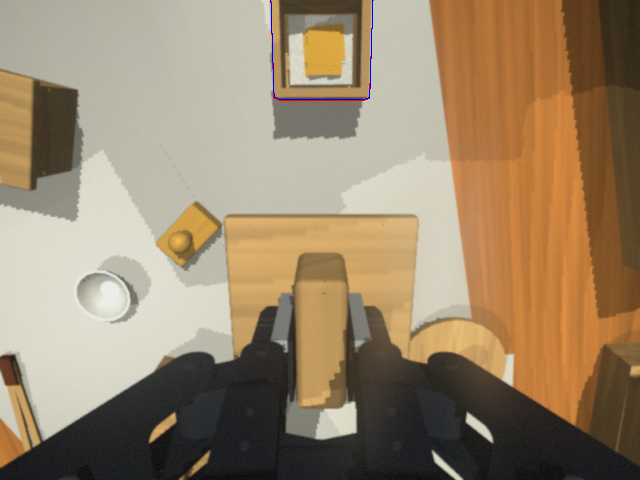

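The box outline fits at (0.623, 0.267, 80°). Placing now.

```bash
python3 -m inch '[[0.8,4,0,0],[1.6,8,0,0],[2.1,11.8,0,0],[2.1,11.8,-3,0],[2.1,11.8,-6,0],[2.1,11.8,-8,0],[2.1,11.8,-9.5,0],[2.1,11.8,-9.5,0]]'
python3 -m inch '[[0,0,-1,0],[0,0,-1.8,0],[0,0,-2.5,0],[0,0,-3,0],[0,0,-3.5,0],[0,0,-3.7,0],[0,0,-3.85,0],[0,0,-3.85,0]]'
```

```text
time: 22.7
ee_pos: [0.6225, 0.2658, 0.1065]
tcp_rot: [-179.9, 0.1, 79.7]
wrist_force: [0.3, -0.2, -0.1]
opening: 0.0172
grasp_force: 49.4
time: 23.7
ee_pos: [0.6229, 0.2668, 0.0688]
tcp_rot: [180.0, -0.0, 79.8]
wrist_force: [-0.7, -0.3, -0.5]
opening: 0.0169
grasp_force: 49.4
```

```bash
python3 -m inch '[[0,0,0,0],[0,0,0,0],[0,0,0,0],[0,0,0,0],[0,0,0,0],[0,0,4,0],[0,0,8,0],[0,0,12.5,0]]' 8.54
python3 -m inch '[[1,-6,0,0],[2,-12,0,0],[4,-18,0,0],[6,-24,0,0],[7.3,-28.7,0,0],[7.3,-28.7,0,0],[7.3,-28.7,0,0],[7.3,-28.7,0,0]]'
python3 look.py lid_round .6975 -.02 0 w7
```

```text
time: 24.7
ee_pos: [0.6226, 0.2666, 0.1947]
tcp_rot: [-180.0, 0.0, 79.8]
wrist_force: [0.8, 0.9, 0.1]
opening: 0.0853
grasp_force: 0.0
time: 25.7
ee_pos: [0.6957, -0.0189, 0.194]
tcp_rot: [180.0, -0.0, 79.9]
wrist_force: [0.8, 0.4, -0.0]
opening: 0.0856
grasp_force: 0.0
fit [ 0.7155 -0.0137] 26.8 0.276 tcp [ 0.6957 -0.0189  0.194 ]
```

View pics/w7.png

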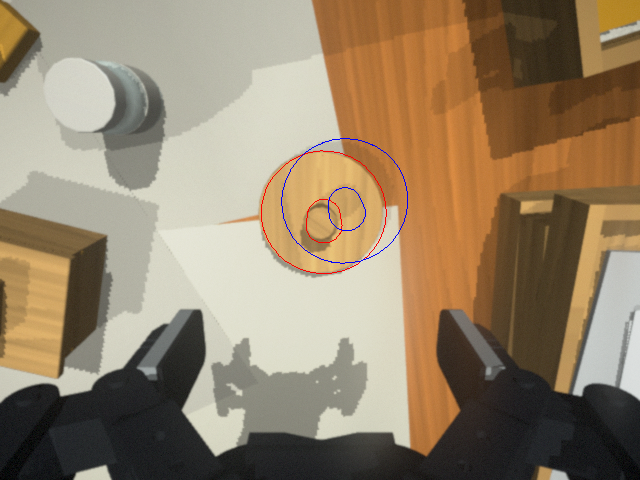

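The disc spans columns 261–386 and rows 152–275, with its knob at (320,222). That is about 2 mm left of and below the red prior, which puts the lid near (0.6955, −0.0215). Picking.

```bash
python3 -m inch '[[0,-0.25,-6,0],[0,-0.25,-12,0],[0,-0.25,-15,0],[0,-0.25,-16.1,0],[0,-0.25,-16.1,0],[0,-0.25,-16.1,0],[0,-0.25,-16.1,0],[0,-0.25,-16.1,0]]'
python3 -m inch '[[0,0,0,0],[0,0,0,0],[0,0,0,0],[0,0,0,0],[0,0,0,0],[0,0,0,0],[0,0,3,0],[0,0,8,0]]' 0 50
python3 -m inch '[[0,0,9,0],[-2,2,9,0],[-4,7,9,0],[-7,12,9,0],[-10,17,9,0],[-13,22,9,0],[-16,27,9,0],[-19,31,9,0]]'
python3 -m inch '[[-1.5,0.5,0,0],[-1.5,0.5,0,0],[-1.5,0.5,0,0],[-1.5,0.5,0,0],[-1.5,0.5,0,0],[-1.5,0.5,0,0],[-1.5,0.5,0,0],[-1.5,0.5,0,0]]'
python3 look.py box_round .502 .428 0 w8
```

```text
time: 26.75
ee_pos: [0.6963, -0.0228, 0.0337]
tcp_rot: [179.9, -0.0, 79.8]
wrist_force: [-0.1, 0.4, -0.2]
opening: 0.0854
grasp_force: 0.0
time: 27.75
ee_pos: [0.6947, -0.0227, 0.1112]
tcp_rot: [-179.8, 0.0, 79.8]
wrist_force: [0.6, 0.5, 0.1]
opening: 0.024
grasp_force: 49.2
time: 28.75
ee_pos: [0.5046, 0.289, 0.2026]
tcp_rot: [180.0, -0.0, 79.8]
wrist_force: [1.7, 0.3, -0.3]
opening: 0.0235
grasp_force: 49.3
time: 29.75
ee_pos: [0.4909, 0.2922, 0.2028]
tcp_rot: [-180.0, 0.0, 79.8]
wrist_force: [0.4, 0.2, 0.0]
opening: 0.0237
grasp_force: 49.3
fit [0.4998 0.4293] 3.3 0.013 tcp [0.4909 0.2922 0.2028]
```

View pics/w8.png

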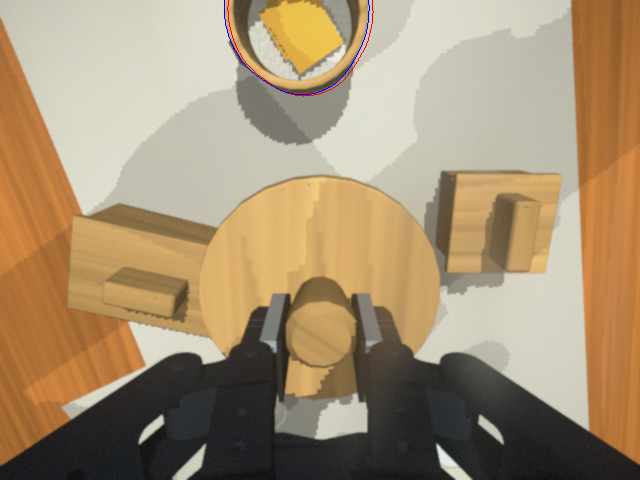

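The lid hangs level. The box's rim fits at (0.500, 0.429).

```bash
python3 -m inch '[[0.3,4,0,0],[0.6,8,0,0],[0.9,12,0,0],[0.95,13.65,-2,0],[0.95,13.65,-4,0],[0.95,13.65,-6,0],[0.95,13.65,-8,0],[0.95,13.65,-8,0]]'
python3 -m inch '[[0,0,-1,0],[0,0,-1.8,0],[0,0,-2.5,0],[0,0,-3,0],[0,0,-3.5,0],[0,0,-3.8,0],[0,0,-3.9,0],[0,0,-3.9,0]]'
```

```text
time: 30.8
ee_pos: [0.4994, 0.4275, 0.1202]
tcp_rot: [-179.9, 0.2, 79.8]
wrist_force: [-0.7, -0.8, -0.9]
opening: 0.0239
grasp_force: 49.3
time: 31.8
ee_pos: [0.5004, 0.4288, 0.0839]
tcp_rot: [180.0, -0.0, 79.8]
wrist_force: [0.6, -0.2, -0.2]
opening: 0.0238
grasp_force: 49.3
```

```bash
python3 -m inch '[[0,0,0,0],[0,0,0,0],[0,0,0,0],[0,0,0,0],[0,0,0,0],[0,0,3,0],[0,0,8,0],[0,0,13,0]]' 8.54
python3 -m inch '[[0,-4,0,0],[-1,-8,0,0],[-2,-14,0,0],[-3,-20,0,0],[-4,-25,0,0],[-5,-30,0,0],[-5,-36,0,0],[-5,-36,0,0]]'
python3 - <<'E'
from h import *
c=bot.camera("scene");v=c["img"].copy()
B=dict(square=(.4479,-.0333,64.2,.045),oblong=(.361,.27,156,.04),small=(.623,.267,79.8,.035),round=(.5,.429,80,.05))
for k,(x,y,a,z) in B.items():
    for h in hulls(c,"lid_"+k,(x,y,np.radians(a)),z0=z): cv2.polylines(v,[np.round(h*16).astype(np.int32)],True,(255,0,0),1,shift=4)
cv2.imwrite("pics/end.png",cv2.resize(np.hstack([c["img"][150:290,250:490],v[150:290,250:490]]),(800,233),interpolation=cv2.INTER_CUBIC)[:,:,::-1])
E
```

```text
time: 32.8
ee_pos: [0.5001, 0.4285, 0.2151]
tcp_rot: [-180.0, 0.0, 79.8]
wrist_force: [1.0, -0.0, 0.3]
opening: 0.0853
grasp_force: 0.0
time: 33.8
ee_pos: [0.4502, 0.0656, 0.2143]
tcp_rot: [179.9, 0.0, 79.5]
wrist_force: [-0.6, 0.4, -0.3]
opening: 0.0857
grasp_force: 0.0
```

View pics/end.png

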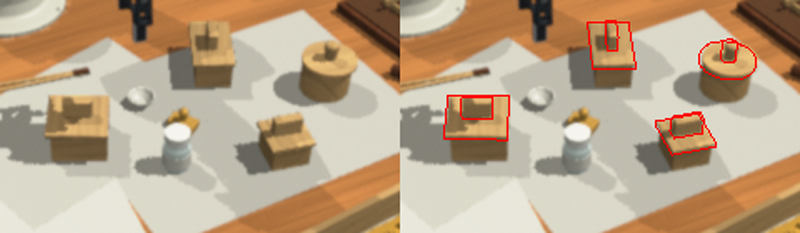

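All four lids lie flat on their boxes and match the seated outlines, and the jar and weight still stand. Handing in.

```bash
python3 -c "
from workcell import bot
print(bot.job_done())"
```

```text
the job is handed in; nothing more can be done
None
```

I put all four lids on their own boxes and handed the job in after about 34 s; in the last picture they lie square and flat with the jar and weight still standing, but the hand-in returned no verdict.

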